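Gather the parts kit for a worm gearbox

ROBOT

A 7-joint arm with a two-finger parallel gripper is mounted at the origin on a cart in front of the work surface, level with it; the furniture and walls round the work are solid. World frame = base frame: x ahead of the robot, y to its left, z up, the work surface at z = 0. Lengths are in m, angles in rad, forces in N, time in s.
With the tool pointing down it reaches from about 0.35 to 0.9 m from the base axis. Payload 8.1 kg.
Tool frame: the origin (TCP) lies at the centre of the arm's flange, where the gripper is bolted on; the fingertips stand 178 mm ahead of it and the grasp point (between the pads) lies 159 mm ahead of it; z points along the fingers, y is the line along which they close (so a half turn about z gives the same grasp; the last joint's range is limited). The gripper opens to 92 mm and grips with 3 to 60 N. Pads are 19 mm wide; open, the fingers measure 130 mm over their backs; the gripper's body (75 mm by 190 mm) begins 47 mm behind the grasp point.
Start: joints at [1.079, 0.434, 0.025, 1.573, -0.012, 1.134, -0.075], TCP at [0.237, -0.578, 0.405] pointing down, gripper open.
Joint ranges: [-2.62, 2.62], [-0.44, 2.09], [-1.27, 1.32], [0.08, 2.57], [-1.32, 4.46], [0.12, 2], [-2.74, 2.74]. Speed limits (rad/s): [2.22, 2.22, 3.01, 3.01, 3.14, 3.14, 3.14].

INTERFACE

Orientations are given as a rotation vector (axis times angle).
In Python, from cell import arm gives the robot as it stands. The module is installed in compiled form; this text tells all that it offers.
- The arm moves only by the shell command python3 -m inch 'ROWS' [FORCE]. ROWS is text: rows parted by semicolons, each of 5 numbers parted by spaces: the shift along the tool's x, y, z in m, then the turn about the tool's z in rad, then the finger opening in m, from 0 to 0.0918. In form: x y z roll fingers; .... A call has 1 to 5 rows; each row is the pose to reach, as a shift and turn from the pose commanded when the call began, along the tool's axes at that moment; what a row does not reach only later rows make up. A row lasts 1/10 s, in which the tool goes at most 50 mm and 8.59 degrees, less where a joint would pass 70% of its speed; a pose out of reach is approached as far as the arm can. A call with a gripper value outside its range is refused whole. The fingers move at their own pace and stop on an object; FORCE is the grip in N (left out, the last holds). Time passes only in rows, so rows that repeat a pose let the fingers close. It gives the time, the measured TCP pose, the force, the opening and the grip force at its end, in the units of the state.
- arm.observe(): the state, without advancing time (a new reading comes with each control period).
- arm.get_image(name): name is "scene" or "top"; returns the picture (384x512x3 uint8, red, green, blue); there is no depth.
- arm.get_calibration(name): a dict with "intrinsics" (3x3 intrinsics, pixels), "distortion" ([k1, k2, p1, p2, k3] as OpenCV has them; the pictures are not rectified), "pose" (4x4, takes a point from camera to world coordinates). Camera axes: x right, y up, looking along -z (the intrinsics and any distortion apply to the point x, -y, -z); pixel columns grow to the right and rows downward; lengths in m; the calibration is good to about 2 mm. A picture is of the moment at which its call begins. get_calibration takes no time and is no camera call.
- arm.sign_off(): hands the job in; it is judged then, once.
Trained networks look in the newest picture that a camera, given by its name, has taken for a name from the list of things; names that differ only in an ending like _2 or _b are one class to them, and where a whole thing is asked for, a point or a joint stands for the part that bears it (a point fixed in the world has none). Each returns a list of dicts, best first, with "conf" (0 to 1); they miss things now and then, are a little off and sometimes report something else, mostly with a low value. They report only what shows in the picture. A call takes as long as a camera call. They do not tell look-alikes from the thing itself.
- arm.look_for(camera, query): "point" ([row, column] in pixels, amid what is visible of it).
- arm.silhouettes(camera, query): "region" (384x512 bool, what is visible of it) and "point" ([row, column] in pixels, amid what is visible of it).
- arm.place_of(camera, query): "point" ([row, column] in pixels: a listed point, or the origin of a listed thing).
The state is a dict: "clock": time; "joints": joint angles; "dq": joint speeds; "joint_efforts": joint torques, N m; "position": TCP position; "ee_rot": TCP orientation; "force": force on the tool from outside, world axes, zero at the start; "ft_torque": the same for the moment, N m; "width": opening from 0.0 (shut) to 1.0 (fully open); "gripper_force": force on a finger pad.
Only numpy, scipy, OpenCV 4.12 (cv2) and the standard library are available. Lean on these libraries where they do the work, as an engineer would, in place of code of your own. Each camera call takes 0.05 s, during which the arm holds its last target. There are 200 camera calls.

TASK

Gather the parts for one gearbox into the blue kit tray: put one black-faced bearing flat on the floor of the tray over each of the two pins, lay the black rubber oil seal flat on top of the bearing on the yellow pin, and lay the worm shaft in the two white V-blocks. The grey-faced bearings do not belong to this kit: leave them where they lie, and do not disturb the red bottle and the grey gear housings.

Things in the scene. Friction and masses are not known exactly. Their poses are not given: they have to be found in the camera images.
- kit_tray: blue tray, fixed, 200 (x) x 240 mm, floor 6, lip 10 mm above the table. Origin: underside centre, z up. Two upright 10 mm pins: yellow at x 45, y 58, 36 mm tall above the floor; steel at x 45, y -58, 24 tall. White V-blocks at x -45, y -42 and 42 (14 long, tops at 27, notch 34 wide at top) hold the worm's journals: it lies along y, either way round, thread between them, its origin at z 10
- black_bearing_1: ball bearing, flat ring 62 mm outside, 30 mm bore, 16 mm thick, 0.2 kg, lying flat; the face between its steel rings is a black seal. Origin: centre of its underside; z up. Belongs to the kit; alike with black_bearing_2, either may go on either pin
- black_bearing_2: ball bearing, flat ring 62 mm outside, 30 mm bore, 16 mm thick, 0.2 kg, lying flat; the face between its steel rings is a black seal. Origin: centre of its underside; z up. Belongs to the kit; alike with black_bearing_1, either may go on either pin
- seal: black rubber oil seal (treat as rigid), ring 50 mm outside, hole 33 mm, 9 mm thick, 0.03 kg, lying flat. Origin: centre of its underside; z up
- worm: steel worm shaft lying on the table along its own x axis, 120 mm long (x = -60 to +58), 0.24 kg: threaded middle 24 mm in diameter (x = -23 to +19 mm), journals 17 mm in diameter at both ends. Origin: midway along it, at the lowest point of the thread, so its centre line is 12 mm higher. It can roll
- grey_bearing_1: ball bearing, flat ring 62 mm outside, 30 mm bore, 16 mm thick, 0.2 kg, lying flat; the face between its steel rings is a light grey metal shield. Origin: centre of its underside; z up. Look-alike: stays where it is
- grey_bearing_2: ball bearing, flat ring 62 mm outside, 30 mm bore, 16 mm thick, 0.2 kg, lying flat; the face between its steel rings is a light grey metal shield. Origin: centre of its underside; z up. Look-alike: stays where it is
- red_bottle: small red plastic bottle with a black cap, 35 mm in diameter, 109 mm tall, standing behind the parts; stays where it is. Origin: centre of its underside
- gear_housing: dark grey cast gear housing, block 60 x 91 mm, 84 mm tall, 0.46 kg, standing behind the parts, nearest to them of the three housings; stays where it is. Origin: centre of its underside
Things that resemble listed ones, but are neither listed nor needed, are in the scene too. What is shaped like the black_bearing_2 but orange or pink is not meant.

How it is judged:
By the outcome, as a careful person would: the job done as asked, in the order asked, and still so for the second after the job is handed in, with the robot touching nothing.
It also fails if it takes over 102 s, if anything falls off the work surface, if the arm or the gripper's body presses on something with over 40 N, if the wrist force passes 120 N, or if a joint passes its speed limit or range.

## Working session

There is one attempt and no reset: what is moved stays moved. The work goes in short steps, Python scripts to look and compute and a shell command to move; the robot and the scene stay as the last step left them, time stands still between calls to the robot, and variables do not carry over. Pictures are saved under pics/ and viewed, at most 14 in all, crops included, and the job is handed in when it is done.

```bash
mkdir -p pics; ls
python3 - <<'E'
from cell import arm
import cv2,numpy as np
for n in("scene","top"):
    im=arm.get_image(n); cv2.imwrite(f"pics/{n}0.png",cv2.resize(im[:,:,::-1],(800,600)))
    c=arm.get_calibration(n); print(n,np.round(c["intrinsics"],1).tolist(),np.round(c["distortion"],3),np.round(c["pose"],3).tolist())
s=arm.observe();print({k:np.round(v,3) for k,v in s.items()})
E
```

```text
pics
scene [[497.2, 0.0, 257.0], [0.0, 497.2, 192.4], [0.0, 0.0, 1.0]] [-0.01  0.    0.    0.    0.  ] [[0.556, 0.309, -0.772, -0.411], [-0.831, 0.204, -0.517, -0.661], [-0.003, 0.929, 0.37, 0.524], [0.0, 0.0, 0.0, 1.0]]
top [[469.6, 0.0, 258.9], [0.0, 469.6, 193.1], [0.0, 0.0, 1.0]] [-0.188  0.     0.     0.     0.   ] [[0.024, 0.988, -0.153, 0.387], [-0.999, 0.028, 0.027, -0.01], [0.031, 0.153, 0.988, 1.13], [0.0, 0.0, 0.0, 1.0]]
{'clock': np.float64(0.1), 'joints': array([ 1.079,  0.435,  0.025,  1.574, -0.012,  1.134, -0.075]), 'dq': array([-0.001,  0.001, -0.001, -0.002,  0.001,  0.   , -0.   ]), 'joint_efforts': array([ 2.0000e-03, -6.6913e+01,  9.8800e-01, -3.1515e+01, -6.1000e-02,
        3.7000e-02, -0.0000e+00]), 'position': array([ 0.237, -0.578,  0.404]), 'ee_rot': array([-3.081e+00, -6.060e-01,  1.000e-03]), 'force': array([-0.083,  0.017, -0.267]), 'ft_torque': array([-0.076, -0.006,  0.017]), 'gripper_force': np.float64(0.0), 'width': np.float64(1.004)}
```

View pics/scene0.png

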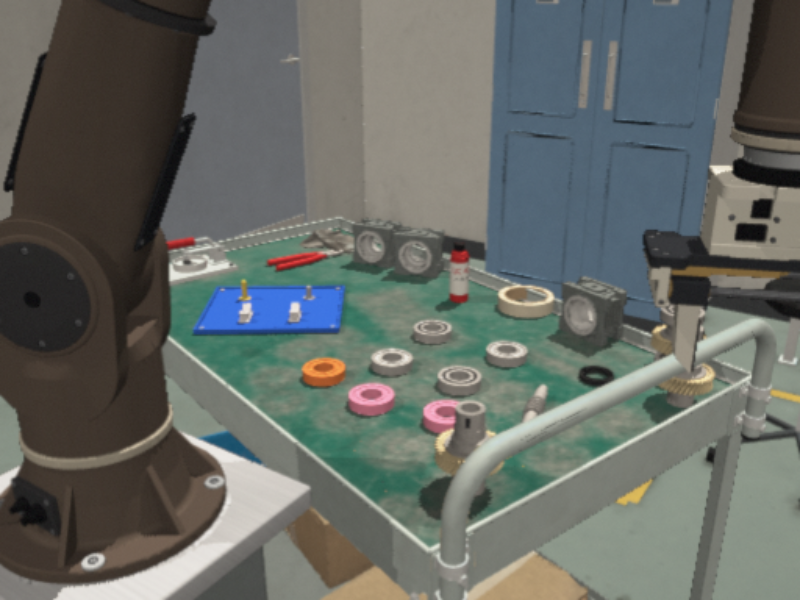

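View pics/top0.png

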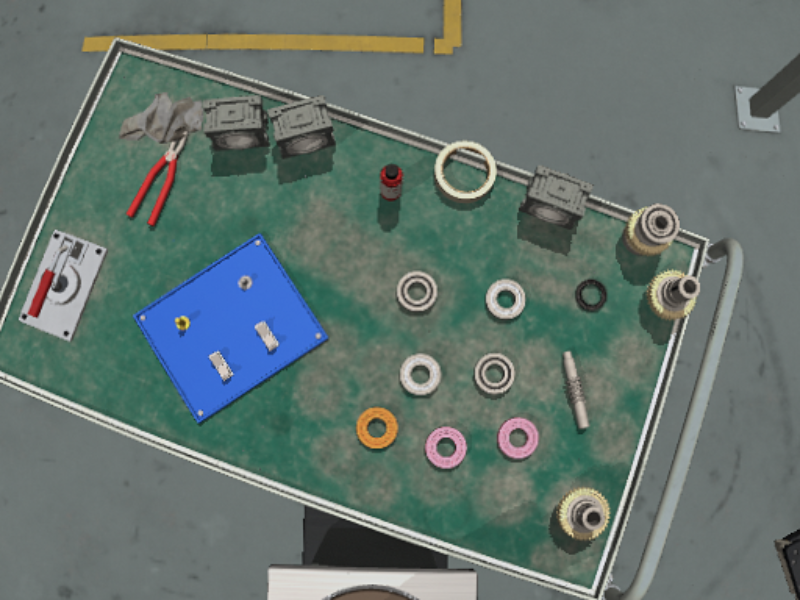

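The top view shows black-faced bearings at (417,292) and (494,374), grey-faced ones at (505,300) and (420,375), the seal at (591,295), the worm at (575,390), and the tray at (230,328) with its yellow pin at (182,323) and steel pin at (245,283). All in 800x600 pixels. Next I measure them.

```bash
cat > h.py <<'E'
from cell import arm
import cv2,numpy as np
C={n:arm.get_calibration(n) for n in("scene","top")}
def ray(n,p):  # p=[row,col]
    c=C[n];u=cv2.undistortPoints(np.array([[[p[1],p[0]]]],float),np.array(c["intrinsics"]),np.array(c["distortion"]))[0,0]
    P=np.array(c["pose"]);d=P[:3,:3]@[u[0],-u[1],-1];return P[:3,3],d/np.linalg.norm(d)
def onz(n,p,z):
    o,d=ray(n,p);return o+d*(z-o[2])/d[2]
def tri(a,b):
    o1,d1=ray("top",a);o2,d2=ray("scene",b)
    s=np.linalg.lstsq(np.c_[d1,-d2],o2-o1,rcond=None)[0];p,q=o1+s[0]*d1,o2+s[1]*d2
    return (p+q)/2,np.linalg.norm(p-q)
def proj(n,X):
    c=C[n];P=np.linalg.inv(np.array(c["pose"]));X=np.atleast_2d(X)@P[:3,:3].T+P[:3,3];X=X*[1,-1,-1]
    q=cv2.projectPoints(X,np.zeros(3),np.zeros(3),np.array(c["intrinsics"]),np.array(c["distortion"]))[0][:,0];return q[:,::-1]
E
python3 - <<'E'
from h import *
ims={n:arm.get_image(n) for n in C}
def show(r): return [(np.round(x["point"],1).tolist(),round(x["conf"],2)) for x in r]
for q in("black_bearing_1","seal","worm","kit_tray"):
    R={n:arm.place_of(n,q) for n in C}
    for n in C: print(q,n,show(R[n]))
    for a in R["top"]:
        best=min(((tri(a["point"],b["point"])) for b in R["scene"]),key=lambda t:t[1],default=None)
        if best: print("   ",np.round(a["point"]),np.round(best[0],4),round(best[1],4),np.round(onz("top",a["point"],0),4))
for n in C:
    h=cv2.cvtColor(ims[n],cv2.COLOR_RGB2HSV)
    m=((h[...,0]>20)&(h[...,0]<32)&(h[...,1]>140)&(h[...,2]>90)).astype(np.uint8)
    k,_,st,ce=cv2.connectedComponentsWithStats(m)
    print(n,"yellow",[(st[i].tolist(),np.round(ce[i],1).tolist()) for i in range(1,k) if st[i,4]>5][:8])
t=ims["top"][140:285,80:400];cv2.imwrite("pics/crop1.png",cv2.resize(t[:,:,::-1],(800,362),interpolation=2))
s=ims["scene"][170:280,110:410];cv2.imwrite("pics/crop2.png",cv2.resize(s[:,:,::-1],(800,293),interpolation=2))
E
```

```text
black_bearing_1 scene [([269.5, 284.9], 0.7), ([214.7, 275.9], 0.67), ([246.7, 291.8], 0.63), ([239.4, 209.1], 0.56)]
black_bearing_1 top [([286.3, 281.5], 0.94), ([187.0, 269.7], 0.92), ([236.3, 314.7], 0.88), ([279.8, 328.4], 0.86), ([273.8, 242.3], 0.68)]
    [286. 282.] [ 0.3241 -0.0772  0.0476] 0.0509 [ 0.3388 -0.1003  0.    ]
    [187. 270.] [ 0.6045 -0.0734 -0.1664] 0.0053 [ 0.5779 -0.0672  0.    ]
    [236. 315.] [ 0.4583 -0.1761 -0.0021] 0.007 [ 0.4601 -0.1787  0.    ]
    [280. 328.] [ 0.3565 -0.2137  0.0008] 0.0016 [ 0.356  -0.2132  0.    ]
    [274. 242.] [ 0.3671 -0.0069  0.0068] 0.0018 [ 0.3664 -0.0062  0.    ]
seal scene [([240.9, 380.8], 0.72)]
seal top [([190.3, 377.3], 0.57)]
    [190. 377.] [ 0.5768 -0.3345  0.0057] 0.0012 [ 0.5775 -0.3356  0.    ]
worm scene [([270.2, 340.9], 0.53)]
worm top [([249.0, 370.2], 0.62)]
    [249. 370.] [ 0.429  -0.312  -0.0032] 0.0112 [ 0.4317 -0.3162  0.    ]
kit_tray scene [([199.2, 177.8], 0.89)]
kit_tray top [([209.9, 148.1], 0.81), ([124.0, 249.6], 0.54)]
    [210. 148.] [0.5146 0.2247 0.0019] 0.0054 [0.5131 0.2272 0.    ]
    [124. 250.] [0.5918 0.0859 0.0598] 0.3119 [ 0.7362 -0.0137  0.    ]
scene yellow [([155, 180, 4, 12, 19], [155.9, 185.4]), ([494, 250, 18, 6, 44], [502.3, 252.7]), ([396, 309, 19, 13, 84], [405.7, 316.2])]
top yellow [([278, 0, 17, 34, 372], [287.8, 17.5]), ([53, 23, 20, 10, 144], [61.9, 27.5]), ([75, 22, 57, 10, 376], [108.4, 26.0]), ([133, 22, 138, 11, 1191], [201.8, 26.9]), ([113, 203, 8, 8, 42], [116.7, 206.4])]
```

```bash
python3 -c "
import cv2,numpy as np
cv2.imwrite('pics/c.png',np.vstack([cv2.imread('pics/crop1.png'),cv2.resize(cv2.imread('pics/crop2.png'),(800,230))]))"
```

```text
(no output)
```

View pics/c.png

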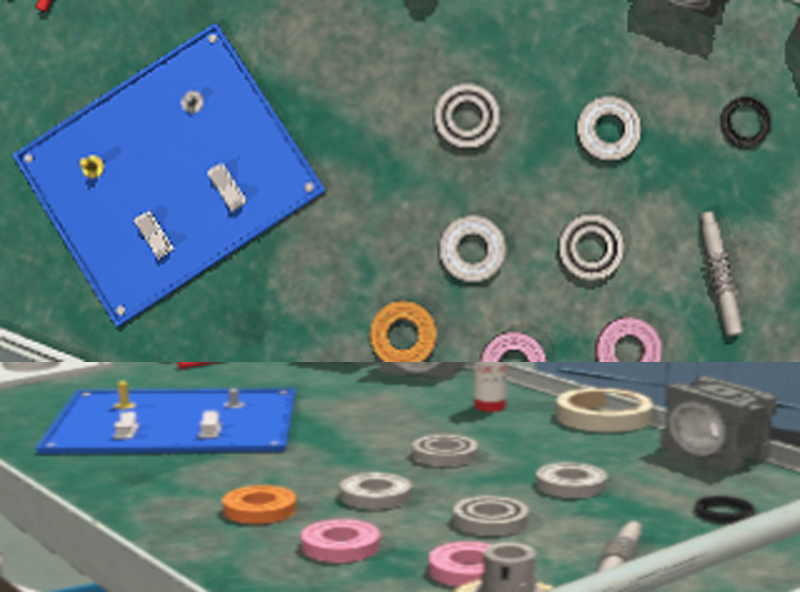

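The crop confirms it: the black seal ring shows at crop (467,118) and (592,247), and the other two bearings are plain light grey. Next comes a model-based fit.

```bash
cat >> h.py <<'E'
from scipy.optimize import least_squares
A=np.linspace(0,2*np.pi,60)
def hullstat(pts):
    h=cv2.convexHull(np.asarray(pts,np.float32)[:,::-1]);m=cv2.moments(h);return np.array([m["m01"],m["m10"]])/m["m00"],m["m00"]
def cyl(x,r,h):
    c=np.c_[r*np.cos(A),r*np.sin(A),0*A];return np.r_[c+x,c+x+[0,0,h]]
def big(m):
    k,l,st,_=cv2.connectedComponentsWithStats(m.astype(np.uint8));return np.argwhere(l==1+np.argmax(st[1:,4]))
def ringfit(masks,x0,r,h):
    ob={n:hullstat(big(m)) for n,m in masks.items()}
    f=lambda x:np.concatenate([hullstat(proj(n,cyl(x,r,h)))[0]-ob[n][0] for n in ob])
    s=least_squares(f,x0);return s.x,s.fun,{n:ob[n][1]/hullstat(proj(n,cyl(s.x,r,h)))[1] for n in ob}
def nearest(n,q,X):
    t=proj(n,X)[0];R=arm.silhouettes(n,q);R=[r for r in R if np.hypot(*(np.array(r["point"])-t))<9]
    return R[0]["region"] if R else None
E
python3 - <<'E'
from h import *
ims={n:arm.get_image(n) for n in C}
for q,p,r,h in(("black_bearing_1",(187,268),.031,.016),("black_bearing_1",(239.5,316.5),.031,.016),("seal",(189,378),.025,.009),("grey_bearing_1",(192,323),.031,.016),("grey_bearing_1",(240,269),.031,.016)):
    X=onz("top",p,h)-[0,0,h/2]; m={n:nearest(n,q,X) for n in C}; m={n:v for n,v in m.items() if v is not None}
    if "top" not in m: print("miss",q,p); continue
    if len(m)==1: print("only",list(m))
    x,res,a=ringfit(m,X,r,h);print(q,p,np.round(x,4),np.round(res,2),{k:round(v,2) for k,v in a.items()})
    if len(m)==2:
        x,res,a=ringfit({"top":m["top"]},X*[1,1,0],r,h) ;print("   top only",np.round(x,4))
# worm
for n in C:
    R=arm.silhouettes(n,"worm")
    if not R: print("no worm",n);continue
    P=big(R[0]["region"]).astype(float); W=np.array([onz(n,p,.012)[:2] for p in P]); c=W.mean(0); v=np.linalg.svd(W-c)[2][0]; t=(W-c)@v
    e=(t.min()+t.max())/2; print("worm",n,np.round(c+e*v,4),"len",np.ptp(t).round(4),"yaw",np.degrees(np.arctan2(v[1],v[0])).round(1),len(P))
# tray
h=cv2.cvtColor(ims["top"],cv2.COLOR_RGB2HSV);m=((h[...,0]>105)&(h[...,0]<120)&(h[...,1]>150)).astype(np.uint8);P=big(m)
W=np.array([onz("top",p,.010)[:2] for p in cv2.convexHull(P.astype(np.int32))[:,0]])
b=cv2.minAreaRect((W*1000).astype(np.float32));print("tray",b)
print("yellow",[np.round(x,4) for x in tri((206.4,116.7),(180.5,156))])
E
```

```text
black_bearing_1 (187, 268) [ 0.5761 -0.0568  0.0033] [-0.06  0.49  0.14 -0.24] {'scene': 1.0, 'top': 0.93}
   top only [ 0.5768 -0.0575  0.0012]
black_bearing_1 (239.5, 316.5) [ 0.453  -0.1782  0.0016] [-0.13  0.72  0.51 -0.79] {'scene': 0.82, 'top': 0.98}
   top only [ 0.4544 -0.1803  0.    ]
seal (189, 378) [ 0.5792 -0.3339  0.0017] [-0.02  0.1   0.05 -0.11] {'scene': 0.88, 'top': 1.02}
   top only [ 0.5797 -0.3347 -0.    ]
grey_bearing_1 (192, 323) [ 0.5686 -0.1955  0.0021] [ 0.    0.02  0.01 -0.02] {'scene': 0.87, 'top': 0.96}
   top only [ 5.689e-01 -1.958e-01  3.000e-04]
grey_bearing_1 (240, 269) [ 0.4499 -0.0647  0.002 ] [ 0.01  0.4   0.24 -0.37] {'scene': 0.94, 'top': 0.95}
   top only [ 0.4506 -0.0657 -0.    ]
worm scene [ 0.4498 -0.299 ] len 0.1066 yaw -168.2 255
worm top [ 0.4312 -0.3073] len 0.1204 yaw -166.0 431
tray ((514.6810302734375, 229.9874267578125), (200.29592895507812, 239.98162841796875), 35.223079681396484)
yellow [array([0.5131, 0.2952, 0.0427]), np.float64(0.0034)]
```

Run:
```python
from h import *
ims={n:arm.get_image(n) for n in C}
L={}
for n in C:
    h=cv2.cvtColor(ims[n],cv2.COLOR_RGB2HSV);m=((h[...,0]>105)&(h[...,0]<120)&(h[...,1]>150)).astype(np.uint8)
    if n=="scene": m[:,:110]=0; m[:150]=0; m[:,240:]=0
    L[n]=big(m)
def box(t):
    c,s=np.cos(t[2]),np.sin(t[2]);b=np.array([[x,y,z] for x in(-.1,.1) for y in(-.12,.12) for z in(0,.01)]);return b@np.array([[c,s,0],[-s,c,0],[0,0,1]])+[t[0],t[1],t[3]]
def sil(n,X):
    h=cv2.convexHull(np.asarray(X,np.float32)[:,::-1])[:,0];return [h@[np.cos(a),np.sin(a)] for a in A[:-1]]
def sup(n,X): return np.array([v.max() for v in sil(n,X)])
for use in(["top"],["top","scene"]):
    ob={n:sup(n,L[n]) for n in use}
    f=lambda t:np.concatenate([sup(n,proj(n,box(t)))-ob[n] for n in use])
    s=least_squares(f,[.515,.23,.615,0]);t=s.x;print(use,np.round(t,4),np.degrees(t[2]),"rms",np.sqrt(np.mean(s.fun**2)))
im=ims["top"].copy()
c,si=np.cos(t[2]),np.sin(t[2])
T=lambda x,y,z:np.array([t[0]+c*x-si*y,t[1]+si*x+c*y,t[3]+z])
for X in(T(.045,.058,.042),T(.045,.058,.006),T(.045,-.058,.03),T(.045,-.058,.006),T(-.045,.042,.027),T(-.045,-.042,.027)):
    print(np.round(X,4),{n:np.round(proj(n,X)[0]*800/512).tolist() for n in C})
for nm,p,z in(("hous",(300*.0+190,558),.084),("hL",(205,520),.084),("hR",(208,590),.084),("hfrontbase",(235,545),0.),("gearA",(293,672),.05),("gearAtop",(285,684),.09),("gearB",(232,652),.05),("gearC",(513,583),.05),("bottle",(170,392),.109)):
    print(nm,np.round(onz("top",np.array(p)*.64,z),3))
```

```text
['top'] [ 0.5148  0.2303  0.615  -0.0032] 35.236904400545626 rms 0.9735495300857401
['top', 'scene'] [0.5149 0.2288 0.615  0.003 ] 35.236904400545626 rms 1.3031179892256908
[0.5182 0.3021 0.045 ] {'scene': [279.0, 244.0], 'top': [320.0, 177.0]}
[0.5182 0.3021 0.009 ] {'scene': [298.0, 245.0], 'top': [323.0, 183.0]}
[0.5851 0.2074 0.033 ] {'scene': [285.0, 309.0], 'top': [279.0, 243.0]}
[0.5851 0.2074 0.009 ] {'scene': [297.0, 310.0], 'top': [282.0, 246.0]}
[0.4539 0.2371 0.03  ] {'scene': [306.0, 245.0], 'top': [364.0, 219.0]}
[0.5024 0.1685 0.03  ] {'scene': [305.0, 295.0], 'top': [334.0, 265.0]}
hous [ 0.726 -0.266  0.084]
hL [ 0.7   -0.208  0.084]
hR [ 0.7   -0.315  0.084]
hfrontbase [ 0.677 -0.264  0.   ]
gearA [ 0.58  -0.454  0.05 ]
gearAtop [ 0.585 -0.458  0.09 ]
gearB [ 0.676 -0.425  0.05 ]
gearC [ 0.246 -0.311  0.05 ]
bottle [ 0.739 -0.015  0.109]
```

```bash
cat > rel.py <<'E'
import sys,numpy as np
from cell import arm
from scipy.spatial.transform import Rotation as R
s=arm.observe();Rm=R.from_rotvec(s["ee_rot"]).as_matrix();p=np.array(s["position"])
psi=np.degrees(np.arctan2(Rm[1,0],Rm[0,0]));print("t",round(s["clock"],2),"tcp",np.round(p,4),"psi",round(psi,1),"tilt",np.round(Rm[:2,2],3),"w",round(float(s["width"]),3),"gf",round(float(s["gripper_force"]),1),"F",np.round(s["force"],1),"j7",round(s["joints"][6],2))
a=list(map(float,sys.argv[1:]))
for i in range(0,len(a),4):
    t=np.array(a[i:i+3]);print("->",t,a[i+3],"rows",np.round(Rm.T@(t-p),4),"roll",round(np.radians((psi-a[i+3]+180)%360-180),3))
E
python3 rel.py .577 -.057 .30 0
```

```text
t 1.4 tcp [ 0.2369 -0.5784  0.4047] psi 22.3 tilt [-0. -0.] w 0.998 gf 0.0 F [0.3 0.4 0.1] j7 -0.08
-> [ 0.577 -0.057  0.3  ] 0.0 rows [ 0.5123 -0.3536  0.1047] roll 0.389
```

```bash
python3 -m inch '0.035 -0.025 0 0.08 0.08; 0.07 -0.05 0 0.16 0.08; 0.105 -0.075 0.01 0.24 0.08; 0.14 -0.1 0.02 0.32 0.08; 0.175 -0.12 0.03 0.39 0.08' 30; python3 rel.py .577 -.057 .30 0
```

```text
clock: 1.9
position: [0.3539, -0.3992, 0.3747]
ee_rot: [3.141, -0.007, 0.001]
force: [0.4, -0.8, 0.1]
width: 0.872
gripper_force: 0.0
t 1.9 tcp [ 0.3539 -0.3992  0.3747] psi -0.3 tilt [ 0. -0.] w 0.872 gf 0.0 F [ 0.4 -0.8  0.1] j7 -0.82
-> [ 0.577 -0.057  0.3  ] 0.0 rows [ 0.2215 -0.3432  0.0747] roll -0.004
```

```bash
python3 -m inch '0.022 -0.034 0.007 0 0.08; 0.044 -0.068 0.014 0 0.08; 0.066 -0.103 0.022 0 0.08; 0.088 -0.137 0.03 0 0.08; 0.11 -0.171 0.037 0 0.08' >/dev/null; python3 -m inch '0.022 -0.034 0.007 0 0.08; 0.044 -0.068 0.014 0 0.08; 0.066 -0.103 0.022 0 0.08; 0.088 -0.137 0.03 0 0.08; 0.111 -0.172 0.037 0 0.08' >/dev/null; python3 rel.py .577 -.057 .30 0 .577 -.057 .182 0
python3 - <<'E'
from h import *
im=arm.get_image("scene");im2=arm.get_image("top")
a=cv2.resize(im[150:330,180:420][:,:,::-1],(800,600),interpolation=2)[:560:1];b=im2
cv2.imwrite("pics/a1.png",cv2.resize(im[130:310,190:490][:,:,::-1],(800,480),interpolation=2))
s=cv2.resize(im2[110:230,330:480][:,:,::-1],(600,480),interpolation=2);cv2.imwrite("pics/a2.png",s)
E
```

```text
t 2.9 tcp [ 0.5755 -0.057   0.3005] psi -0.1 tilt [ 0. -0.] w 0.869 gf 0.0 F [ 0.7 -0.4  0.8] j7 -1.62
-> [ 0.577 -0.057  0.3  ] 0.0 rows [0.0015 0.     0.0005] roll -0.002
-> [ 0.577 -0.057  0.182] 0.0 rows [0.0015 0.     0.1185] roll -0.002
```

View pics/a1.png

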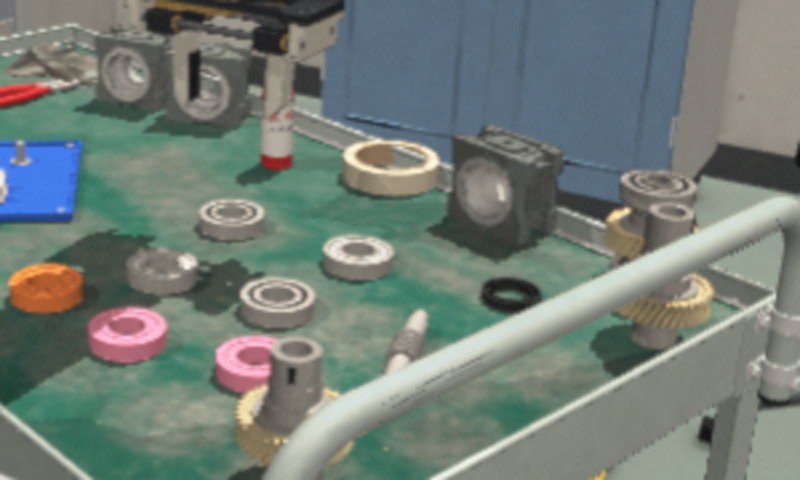

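View pics/a2.png

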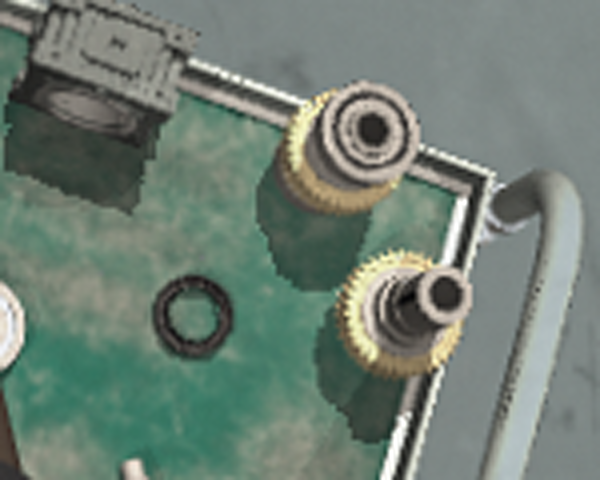

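Scene view: the gripper hangs over the black bearing (231,218), clear of everything. Top crop: the seal (193,316) sits near the gear shafts, wheel edges at (337,312) and (280,150), so its grasp angle will need care. Now I descend on bearing 1.

```bash
python3 - <<'E'
from h import *
for n,a,b in(("Awheel",(188,430),(242.5,439)),("Atop",(182.5,440.8),(209.5,441)),("Btop",(143.75,422),(199.4,436.8))): 
    x,e=tri(a,b);print(n,np.round(x,3),round(e,3))
print("hous near-right corner top", np.round(onz("top",(110+85/4,330+185/4),.084),3),"front-base", np.round(onz("top",(110+145/4,330+150/4),.01),3), "front-left base",np.round(onz("top",(110+100/4,330+20/4),.01),3),np.round(onz("top",(110+60/4,330+28/4),.084),3))
E
python3 -m inch '0.001 0 0.04 0 0.08; 0.0015 0 0.08 0 0.08; 0.0015 0 0.108 0 0.08; 0.0015 0 0.1185 0 0.08; 0.0015 0 0.1185 0 0.05' 30;python3 -m inch '0 0 0 0 0.05; 0 0 0 0 0.05; 0 0 0 0 0.05; 0 0 0 0 0.05' 30; python3 rel.py .577 -.057 .182 0
```

```text
Awheel [ 0.581 -0.46   0.036] 0.001
Atop [ 0.581 -0.455  0.111] 0.003
Btop [ 0.677 -0.421  0.093] 0.0
hous near-right corner top [ 0.704 -0.312  0.084] front-base [ 0.687 -0.31   0.01 ] front-left base [ 0.712 -0.227  0.01 ] [ 0.715 -0.218  0.084]
clock: 3.5
position: [0.5758, -0.0585, 0.1812]
ee_rot: [3.142, -0.002, -0.004]
force: [0.1, 0.6, 0.1]
width: 0.827
gripper_force: 0.0
clock: 3.9
position: [0.5771, -0.0582, 0.1836]
ee_rot: [-3.142, 0.002, -0.004]
force: [0.2, 0.4, 7.8]
width: 0.662
gripper_force: 30.0
t 3.9 tcp [ 0.5771 -0.0582  0.1836] psi -0.1 tilt [0.003 0.   ] w 0.662 gf 30.0 F [0.2 0.4 7.8] j7 -1.64
-> [ 0.577 -0.057  0.182] 0.0 rows [-0.0001 -0.0012  0.0016] roll -0.001
```

```bash
python3 -m inch '0 0 -0.02 0 0.05; 0 0 -0.06 0 0.05; 0.001 -0.04 -0.08 0 0.05; 0.002 -0.085 -0.085 0 0.05; 0.003 -0.13 -0.085 0 0.05' ;python3 -m inch '0.001 -0.045 0 0 0.05; 0.002 -0.09 0 0 0.05; 0.004 -0.12 0 0 0.05; 0.005 -0.135 0 0 0.05; 0.005 -0.135 0 0 0.05'; python3 rel.py .585 .2075 .19 0
python3 - <<'E'
from h import *
im=arm.get_image("scene");im2=arm.get_image("top")
cv2.imwrite("pics/b1.png",np.hstack([cv2.resize(im[90:250,90:290][:,:,::-1],(440,352),interpolation=2),cv2.resize(im2[120:280,60:224][:,:,::-1],(360,352),interpolation=2)]))
E
```

```text
clock: 4.4
position: [0.5797, 0.0726, 0.269]
ee_rot: [-3.141, 0.005, -0.004]
force: [1.1, 0.2, -2.8]
width: 0.658
gripper_force: 30.0
clock: 4.9
position: [0.5842, 0.209, 0.2672]
ee_rot: [-3.141, -0.003, 0.0]
force: [-0.5, 0.0, -2.1]
width: 0.663
gripper_force: 30.0
t 4.9 tcp [0.5842 0.209  0.2672] psi 0.1 tilt [-0.     0.001] w 0.663 gf 30.0 F [-0.5  0.  -2.1] j7 -2.06
-> [0.585  0.2075 0.19  ] 0.0 rows [0.0009 0.0015 0.0772] roll 0.002
```

View pics/b1.png

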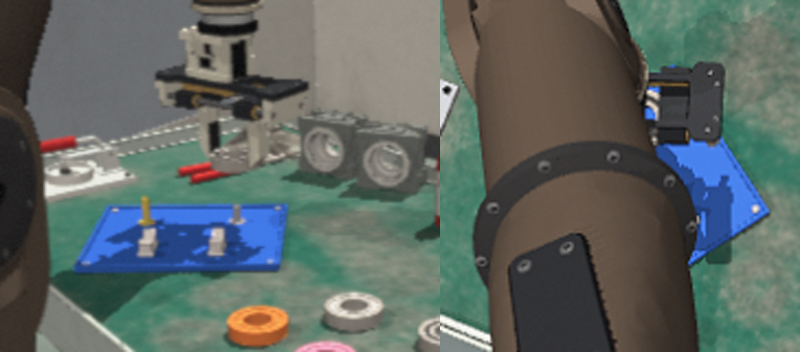

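The bearing is held level over the steel pin (238,214 in the left crop). I lower it with a force check.

```bash
python3 -m inch '0.001 0.0015 0.03 0 0.05; 0.001 0.0015 0.055 0 0.05; 0.001 0.0015 0.068 0 0.05; 0.001 0.0015 0.073 0 0.05; 0.001 0.0015 0.075 0 0.05' ;python3 -m inch '0 0 0.001 0 0.05; 0 0 0.002 0 0.05; 0 0 0.002 0 0.05'
```

```text
clock: 5.5
position: [0.5859, 0.2041, 0.1921]
ee_rot: [3.141, -0.004, -0.001]
force: [-0.0, -0.7, -1.5]
width: 0.66
gripper_force: 30.0
clock: 5.8
position: [0.5859, 0.2052, 0.1908]
ee_rot: [-3.141, 0.002, -0.001]
force: [-0.5, -0.2, -1.9]
width: 0.658
gripper_force: 30.0
```

```bash
python3 -m inch '0 0 0.001 0 0.05; 0 0 0.002 0 0.05; 0 0 0.002 0 0.05';python3 -m inch '0 0 0.001 0 0.05; 0 0 0.002 0 0.05; 0 0 0.002 0 0.05'
```

```text
clock: 6.1
position: [0.5859, 0.2054, 0.1895]
ee_rot: [-3.141, 0.002, -0.002]
force: [-3.0, -0.9, 9.9]
width: 0.661
gripper_force: 30.0
clock: 6.4
position: [0.586, 0.2055, 0.1887]
ee_rot: [-3.141, 0.002, -0.003]
force: [-6.3, -2.2, 21.8]
width: 0.661
gripper_force: 30.0
```

```bash
python3 -m inch '0 0 -0.003 0 0.08; 0 0 -0.003 0 0.08; 0 0 -0.003 0 0.08; 0 0 -0.02 0 0.08; 0 0 -0.06 0 0.08' >/dev/null; python3 -m inch '0 0 -0.04 0 0.08; -0.015 0.04 -0.05 0 0.08; -0.03 0.085 -0.05 0 0.08; -0.045 0.13 -0.05 0 0.08; -0.06 0.175 -0.05 0 0.08'>/dev/null;  python3 -m inch '-0.015 0.045 0 0 0.08; -0.03 0.09 0 0 0.08; -0.045 0.135 0 0 0.08; -0.06 0.175 0 0 0.08; -0.072 0.209 0 0 0.08'; python3 rel.py .4535 -.179 .182 0
python3 - <<'E'
from h import *
X=np.array([.585,.2075,.006])
for n in C:
    im=arm.get_image(n)
    for q in ["black_bearing_1"]: print(n,[np.round(r["point"],1).tolist() for r in arm.place_of(n,q) if r["conf"]>.4], "expect",np.round(proj(n,X)[0],1))
    if n=="top":b=im[120:280,60:260]
    else:a=im[140:250,90:290]
cv2.imwrite("pics/b2.png",np.hstack([cv2.resize(a[:,:,::-1],(400,220),interpolation=2),cv2.resize(b[:60+80,:][:,:,::-1],(314,220),interpolation=2)]))
E
```

```text
clock: 7.9
position: [0.4519, -0.1809, 0.2961]
ee_rot: [3.141, -0.005, -0.001]
force: [0.7, -0.5, -0.4]
width: 0.878
gripper_force: 0.0
t 7.9 tcp [ 0.4519 -0.1809  0.2961] psi -0.2 tilt [-0. -0.] w 0.878 gf 0.0 F [ 0.7 -0.5 -0.4] j7 -1.33
-> [ 0.4535 -0.179   0.182 ] 0.0 rows [ 0.0017 -0.002   0.1141] roll -0.003
scene [[257.8, 234.5], [240.0, 206.3], [188.3, 199.8], [268.4, 284.8], [249.0, 291.3]] expect [191.2 198.1]
top [[288.4, 284.1], [281.2, 327.2], [179.2, 159.1], [274.9, 241.7]] expect [180.6 157.3]
```

View pics/b2.png

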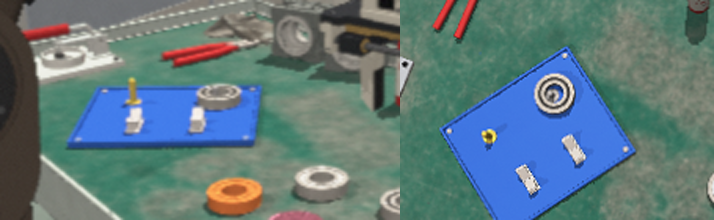

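The first bearing lies over the steel pin (555,95 in the right part). Now the second one.

```bash
python3 -m inch '0.001 -0.001 0.04 0 0.08; 0.0015 -0.001 0.08 0 0.08; 0.0015 -0.001 0.103 0 0.08; 0.0015 -0.001 0.113 0 0.08; 0.0015 -0.001 0.114 0 0.05' 30 >/dev/null;python3 -m inch '0 0 0 0 0.05; 0 0 0 0 0.05; 0 0 0 0 0.05; 0 0 0 0 0.05' 30; python3 -m inch '0 0 -0.02 0 0.05; 0 0 -0.05 0 0.05; 0 0 -0.09 0 0.05; 0 0 -0.1 0 0.05; 0 0 -0.1 0 0.05'; python3 rel.py .518 .3025 .282 0  .518 .3025 .19 0
```

```text
clock: 9.0
position: [0.4553, -0.1778, 0.1832]
ee_rot: [3.141, -0.002, 0.004]
force: [1.5, 0.3, 5.1]
width: 0.653
gripper_force: 30.0
clock: 9.5
position: [0.455, -0.1778, 0.2837]
ee_rot: [3.141, -0.002, 0.005]
force: [0.9, -0.3, -2.7]
width: 0.648
gripper_force: 29.9
t 9.5 tcp [ 0.455  -0.1778  0.2837] psi -0.1 tilt [ 0.003 -0.001] w 0.648 gf 29.9 F [ 0.9 -0.3 -2.7] j7 -1.34
-> [0.518  0.3025 0.282 ] 0.0 rows [ 0.0623 -0.4804  0.0015] roll -0.002
-> [0.518  0.3025 0.19  ] 0.0 rows [ 0.062  -0.4805  0.0935] roll -0.002
```

```bash
python3 -m inch '0.006 -0.04 0 0 0.05; 0.012 -0.085 0 0 0.05; 0.018 -0.13 0 0 0.05; 0.024 -0.175 0 0 0.05; 0.03 -0.22 0 0 0.05' >/dev/null; python3 -m inch '0.006 -0.045 0 0 0.05; 0.012 -0.09 0 0 0.05; 0.018 -0.135 0 0 0.05; 0.024 -0.18 0 0 0.05; 0.028 -0.22 0 0 0.05' >/dev/null; python3 -m inch '0.002 -0.025 0 0 0.05; 0.004 -0.04 0 0 0.05; 0.004 -0.04 0 0 0.05; 0.004 -0.04 0 0 0.05'; python3 rel.py .518 .3025 .192 0
python3 - <<'E'
from h import *
im=arm.get_image("scene");cv2.imwrite("pics/b3.png",cv2.resize(im[90:250,90:290][:,:,::-1],(600,480),interpolation=2))
E
```

```text
clock: 10.9
position: [0.5172, 0.3007, 0.2811]
ee_rot: [3.139, -0.004, -0.002]
force: [-0.1, -0.2, -2.9]
width: 0.651
gripper_force: 29.9
t 10.9 tcp [0.5172 0.3007 0.2811] psi -0.1 tilt [-0.002 -0.002] w 0.651 gf 29.9 F [-0.1 -0.2 -2.9] j7 -2.26
-> [0.518  0.3025 0.192 ] 0.0 rows [ 0.0009 -0.0019  0.089 ] roll -0.002
```

View pics/b3.png

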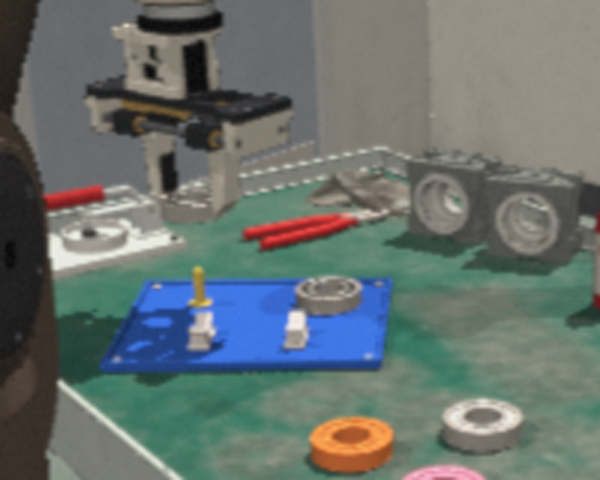

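The first bearing lies flat over the steel pin (328,293); the second hangs above the yellow pin (198,285). I lower it.

```bash
python3 -m inch '0.001 -0.002 0.03 0 0.05; 0.001 -0.002 0.06 0 0.05; 0.001 -0.002 0.08 0 0.05; 0.001 -0.002 0.087 0 0.05; 0.001 -0.002 0.089 0 0.05' ;python3 -m inch '0 0 0.001 0 0.05; 0 0 0.002 0 0.05; 0 0 0.002 0 0.05';python3 -m inch '0 0 0.001 0 0.05; 0 0 0.002 0 0.05; 0 0 0.002 0 0.05'
```

```text
clock: 11.45
position: [0.5185, 0.3028, 0.1927]
ee_rot: [3.14, -0.005, -0.002]
force: [0.6, 0.4, -3.0]
width: 0.652
gripper_force: 29.9
clock: 11.75
position: [0.5186, 0.3044, 0.1921]
ee_rot: [-3.141, 0.002, -0.002]
force: [0.1, 0.0, -2.8]
width: 0.654
gripper_force: 29.9
clock: 12.05
position: [0.5184, 0.3044, 0.1895]
ee_rot: [-3.141, 0.002, -0.001]
force: [0.8, -0.1, -0.1]
width: 0.658
gripper_force: 29.9
```

```bash
python3 -m inch '0 0 0.001 0 0.05; 0 0 0.001 0 0.08; 0 0 -0.001 0 0.08; 0 0 -0.001 0 0.08; 0 0 -0.02 0 0.08' ; python3 -m inch '0 0 -0.03 0 0.08; 0 0 -0.07 0 0.08; 0 0 -0.1 0 0.06; 0.004 0.045 -0.105 0 0.06; 0.008 0.09 -0.105 0 0.06'>/dev/null;  python3 -m inch '0.004 0.045 0 0 0.06; 0.008 0.09 0 0 0.06; 0.012 0.135 0 0 0.06; 0.016 0.18 0 0 0.06; 0.02 0.225 0 0 0.06'; python3 -m inch '0.004 0.045 0 0.14 0.06; 0.008 0.09 0 0.28 0.06; 0.012 0.135 0 0.42 0.06; 0.016 0.18 0 0.56 0.06; 0.02 0.225 0 0.7 0.06'; python3 rel.py .5795 -.334 .3 -40
```

```text
clock: 12.55
position: [0.5175, 0.3037, 0.2074]
ee_rot: [3.139, -0.002, -0.005]
force: [0.0, 0.9, -0.3]
width: 0.865
gripper_force: 0.0
clock: 13.55
position: [0.5458, -0.0125, 0.3144]
ee_rot: [3.142, -0.002, 0.001]
force: [0.8, -0.1, 0.2]
width: 0.651
gripper_force: 0.0
clock: 14.05
position: [0.5655, -0.2376, 0.3144]
ee_rot: [-2.947, 1.087, -0.001]
force: [0.9, 0.3, -0.9]
width: 0.652
gripper_force: 0.0
t 14.05 tcp [ 0.5655 -0.2376  0.3144] psi -40.5 tilt [ 0. -0.] w 0.652 gf 0.0 F [ 0.9  0.3 -0.9] j7 -1.89
-> [ 0.5795 -0.334   0.3   ] -40.0 rows [0.0733 0.0642 0.0144] roll -0.009
```

```bash
python3 - <<'E'
from h import *
ims={n:arm.get_image(n) for n in C}
for X in(np.array([.518,.304,.006]),np.array([.586,.2055,.006])):
    m={n:nearest(n,"black_bearing_1",X) for n in C}; m={n:v for n,v in m.items() if v is not None}
    x,res,a=ringfit(m,X,.031,.016);print(list(m),np.round(x,4),np.round(res,2),a)
cv2.imwrite("pics/b4.png",np.hstack([cv2.resize(ims["scene"][150:250,90:250][:,:,::-1],(400,250),interpolation=2),cv2.resize(ims["top"][150:270,70:230][:,:,::-1],(333,250),interpolation=2)]))
E
python3 -m inch '0.025 0.021 0 0 0.06; 0.05 0.042 0 0 0.06; 0.073 0.064 0.014 0 0.06; 0.073 0.064 0.014 0 0.06; 0.073 0.064 0.014 0 0.06' >/dev/null; python3 rel.py .5795 -.334 .181 -40
```

```text
['scene', 'top'] [0.5166 0.304  0.0068] [ 0.04  0.22  0.1  -0.13] {'scene': 0.6530373026728736, 'top': 0.9075719071186807}
['scene', 'top'] [0.5856 0.2047 0.007 ] [-0.01  0.42  0.13 -0.32] {'scene': 0.7458438707277167, 'top': 0.9042857718569774}
t 14.85 tcp [ 0.5801 -0.3308  0.2996] psi -40.1 tilt [-0.001  0.001] w 0.651 gf 0.0 F [ 0.5  0.7 -0.9] j7 -1.75
-> [ 0.5795 -0.334   0.181 ] -40.0 rows [0.0017 0.0029 0.1186] roll -0.002
```

View pics/b4.png

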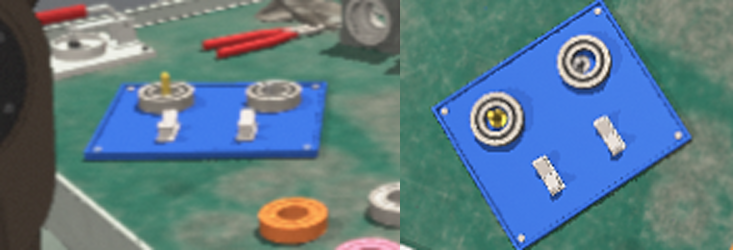

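Both bearings lie flat at z≈0.007 over their pins. Now I descend on the seal.

```bash
python3 -m inch '0.001 0.0015 0.045 0 0.062; 0.0015 0.0025 0.08 0 0.062; 0.0015 0.0025 0.105 0 0.062; 0.0015 0.0025 0.116 0 0.062; 0.0015 0.0025 0.1175 0 0.062' 12;python3 -m inch '0 0 0 0 0.04; 0 0 0 0 0.04; 0 0 0 0 0.04; 0 0 0 0 0.04; 0 0 0 0 0.04' 12; python3 -m inch '0 0 -0.02 0 0.04; 0 0 -0.05 0 0.04; 0 0 -0.09 0 0.04; 0 0 -0.12 0 0.04; 0 0 -0.12 0 0.04'; python3 rel.py .517 .304 .3 0
```

```text
clock: 15.35
position: [0.5798, -0.3327, 0.1819]
ee_rot: [-2.951, 1.075, 0.003]
force: [0.1, -0.2, -0.3]
width: 0.678
gripper_force: 0.0
clock: 15.85
position: [0.5803, -0.3348, 0.1841]
ee_rot: [-2.95, 1.079, -0.004]
force: [0.4, 1.2, 6.9]
width: 0.528
gripper_force: 12.0
clock: 16.35
position: [0.5806, -0.3357, 0.3079]
ee_rot: [2.949, -1.079, 0.013]
force: [0.4, -0.6, -1.0]
width: 0.528
gripper_force: 12.0
t 16.35 tcp [ 0.5806 -0.3357  0.3079] psi -40.2 tilt [ 0.007 -0.004] w 0.528 gf 12.0 F [ 0.4 -0.6 -1. ] j7 -1.74
-> [0.517 0.304 0.3  ] 0.0 rows [-0.4616 -0.4475  0.0051] roll -0.702
```

```bash
python3 -m inch '-0.034 -0.033 0 -0.14 0.04; -0.068 -0.066 0 -0.28 0.04; -0.102 -0.099 0 -0.42 0.04; -0.136 -0.132 0 -0.56 0.04; -0.17 -0.165 0 -0.7 0.04' >/dev/null; python3 rel.py .517 .304 .3 0
```

```text
t 16.85 tcp [ 0.5553 -0.0972  0.3023] psi 0.2 tilt [-0.001 -0.   ] w 0.528 gf 12.0 F [ 1.2 -0.1 -0.4] j7 -1.52
-> [0.517 0.304 0.3  ] 0.0 rows [-0.0366 -0.4014  0.0023] roll 0.004
```

```bash
python3 -m inch '-0.004 -0.045 0 0 0.04; -0.008 -0.09 0 0 0.04; -0.012 -0.135 0 0 0.04; -0.016 -0.18 0 0 0.04; -0.02 -0.225 0 0 0.04' >/dev/null;  python3 -m inch '-0.004 -0.045 0 0 0.04; -0.008 -0.09 0 0 0.04; -0.012 -0.135 0 0 0.04; -0.017 -0.176 0 0 0.04; -0.017 -0.176 0 0 0.04' >/dev/null; python3 -m inch '0 0 0 0 0.04; 0 0 0 0 0.04';python3 rel.py .517 .304 .21 0
python3 - <<'E'
from h import *
im=arm.get_image("scene");cv2.imwrite("pics/b5.png",cv2.resize(im[110:230,90:240][:,:,::-1],(600,480),interpolation=2))
E
```

```text
clock: 18.05
position: [0.52, 0.3006, 0.3022]
ee_rot: [3.14, -0.004, -0.001]
force: [-0.2, -0.1, -0.4]
width: 0.527
gripper_force: 12.0
t 18.05 tcp [0.52   0.3006 0.3022] psi -0.2 tilt [-0.001 -0.002] w 0.527 gf 12.0 F [-0.2 -0.1 -0.4] j7 -2.25
-> [0.517 0.304 0.21 ] 0.0 rows [-0.0029 -0.0035  0.0922] roll -0.003
```

View pics/b5.png

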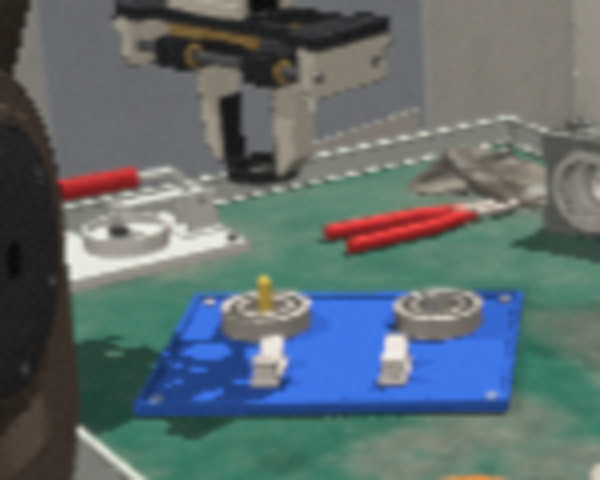

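The seal is held level (262,165), above the bearing on the yellow pin. I lower it.

```bash
python3 -m inch '-0.002 -0.0025 0.03 0 0.04; -0.0025 -0.003 0.06 0 0.04; -0.0025 -0.003 0.08 0 0.04; -0.0025 -0.003 0.09 0 0.04; -0.0025 -0.003 0.092 0 0.04';python3 -m inch '0 0 0.001 0 0.04; 0 0 0.002 0 0.04; 0 0 0.002 0 0.04';python3 -m inch '0 0 0.0005 0 0.04; 0 0 0.001 0 0.04; 0 0 0.001 0 0.04'
```

```text
clock: 18.6
position: [0.5173, 0.3038, 0.2098]
ee_rot: [3.14, -0.005, -0.002]
force: [-0.4, 0.1, -0.1]
width: 0.527
gripper_force: 12.0
clock: 18.9
position: [0.5175, 0.3053, 0.2096]
ee_rot: [-3.141, 0.002, -0.002]
force: [0.1, -0.3, -1.1]
width: 0.527
gripper_force: 12.0
clock: 19.2
position: [0.5172, 0.3052, 0.2078]
ee_rot: [-3.142, 0.002, -0.0]
force: [0.4, -0.7, -1.1]
width: 0.529
gripper_force: 12.0
```

```bash
python3 -m inch '0 0 0.001 0 0.04; 0 0 0.0015 0 0.04; 0 0 0.0015 0 0.04';python3 -m inch '0 0 0.001 0 0.04; 0 0 0.0015 0 0.04; 0 0 0.0015 0 0.04'
```

```text
clock: 19.5
position: [0.5173, 0.3052, 0.2064]
ee_rot: [-3.141, 0.002, -0.0]
force: [-1.2, -0.5, 3.6]
width: 0.529
gripper_force: 12.0
clock: 19.8
position: [0.5173, 0.3053, 0.2058]
ee_rot: [-3.141, 0.002, -0.001]
force: [-2.7, -1.8, 12.6]
width: 0.53
gripper_force: 12.0
```

```bash
python3 -m inch '0 0 0 0 0.07; 0 0 -0.002 0 0.07; 0 0 -0.002 0 0.07; 0 0 -0.002 0 0.07; 0 0 -0.02 0 0.07'; python3 -m inch '0 0 -0.04 0 0.07; 0 0 -0.08 0 0.05; -0.007 0.04 -0.08 0 0.05; -0.014 0.085 -0.08 0 0.05; -0.021 0.13 -0.08 0 0.05'>/dev/null; python3 -m inch '-0.006 0.045 0 -0.05 0.05; -0.012 0.09 0 -0.1 0.05; -0.018 0.135 0 -0.15 0.05; -0.024 0.18 0 -0.2 0.05; -0.03 0.225 0 -0.245 0.05'; python3 rel.py .431 -.3073 .3 14
python3 - <<'E'
from h import *
ims={n:arm.get_image(n) for n in C}
X=np.array([.517,.304,.022])
for n in C:
    print(n,"seal",[(np.round(r["point"],1).tolist(),round(r["conf"],2)) for r in arm.place_of(n,"seal")],np.round(proj(n,X)[0],1))
for r in arm.silhouettes("top","worm")[:1]:
    P=big(r["region"]).astype(float); W=np.array([onz("top",p,.012)[:2] for p in P]); c=W.mean(0); v=np.linalg.svd(W-c)[2][0]; t=(W-c)@v
    print("worm",np.round(c+(t.min()+t.max())/2*v,4),np.ptp(t).round(4),np.degrees(np.arctan2(v[1],v[0])).round(1))
cv2.imwrite("pics/b6.png",np.hstack([cv2.resize(ims["scene"][150:250,90:250][:,:,::-1],(400,250),interpolation=2),cv2.resize(ims["top"][150:270,70:230][:,:,::-1],(333,250),interpolation=2)]))
E
```

```text
clock: 20.3
position: [0.5163, 0.3045, 0.2227]
ee_rot: [3.139, -0.002, -0.006]
force: [-0.5, -0.1, 0.4]
width: 0.762
gripper_force: 0.0
clock: 21.3
position: [0.4652, -0.0515, 0.3048]
ee_rot: [3.118, 0.385, 0.0]
force: [-0.3, -0.2, 0.4]
width: 0.542
gripper_force: 0.0
t 21.3 tcp [ 0.4652 -0.0515  0.3048] psi 14.1 tilt [ 0. -0.] w 0.542 gf 0.0 F [-0.3 -0.2  0.4] j7 -1.38
-> [ 0.431  -0.3073  0.3   ] 14.0 rows [-0.0954  0.2398  0.0048] roll 0.002
scene seal [([186.2, 156.6], 0.62)] [186.4 155.9]
top seal [([207.3, 113.7], 0.67)] [206.2 115. ]
```

View pics/b6.png

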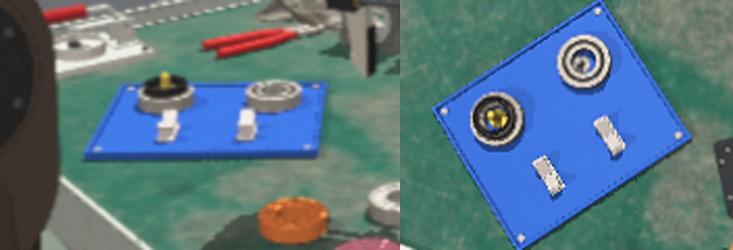

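The seal lies flat on the yellow-pin bearing (497,118 right, 165,87 left). Now the worm.

```bash
python3 -m inch '-0.018 0.045 0 0 0.055; -0.036 0.09 0 0 0.055; -0.054 0.135 0 0 0.055; -0.072 0.18 0 0 0.055; -0.088 0.22 0.005 0 0.055' >/dev/null; python3 -m inch '-0.007 0.02 0 0 0.055; -0.007 0.02 0 0 0.055; -0.007 0.02 0 0 0.055'; python3 rel.py .4312 -.3073 .182 14
python3 - <<'E'
from h import *
im=arm.get_image("scene");cv2.imwrite("pics/b7.png",cv2.resize(im[170:300,250:430][:,:,::-1],(665,480),interpolation=2))
E
```

```text
clock: 22.35
position: [0.4324, -0.3042, 0.2995]
ee_rot: [-3.117, -0.384, -0.0]
force: [0.4, 0.2, -0.6]
width: 0.597
gripper_force: 0.0
t 22.35 tcp [ 0.4324 -0.3042  0.2995] psi 14.1 tilt [0.    0.001] w 0.597 gf 0.0 F [ 0.4  0.2 -0.6] j7 -0.83
-> [ 0.4312 -0.3073  0.182 ] 14.0 rows [-0.002   0.0028  0.1175] roll 0.001
```

View pics/b7.png

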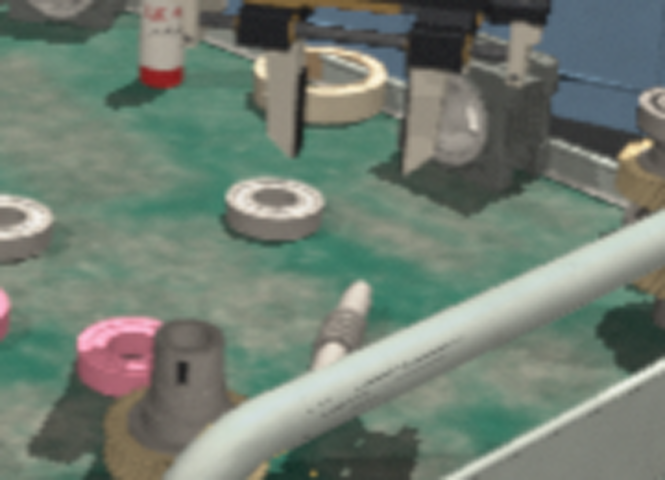

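The open fingers (285,110 and 425,130) straddle the worm (345,325) with their closing line across it. I descend and close.

```bash
python3 -m inch '-0.001 0.001 0.045 0 0.055; -0.002 0.002 0.08 0 0.055; -0.002 0.0025 0.105 0 0.055; -0.002 0.0025 0.115 0 0.055; -0.002 0.0025 0.117 0 0.055' 30;python3 -m inch '0 0 0 0 0.01; 0 0 0 0 0.01; 0 0 0 0 0.01; 0 0 0 0 0.01; 0 0 0 0 0.01' 30;python3 -m inch '0 0 -0.02 0 0.01; 0 0 -0.05 0 0.01; 0 0 -0.09 0 0.01; 0 0 -0.12 0 0.01; 0 0 -0.12 0 0.01'; python3 rel.py .478 .203 .3 125.2
```

```text
clock: 22.9
position: [0.4306, -0.3069, 0.182]
ee_rot: [-3.116, -0.385, 0.002]
force: [1.1, -0.3, -0.3]
width: 0.599
gripper_force: 0.0
clock: 23.4
position: [0.4303, -0.3086, 0.1833]
ee_rot: [3.118, 0.382, 0.001]
force: [-0.4, 1.1, 4.3]
width: 0.251
gripper_force: 30.0
clock: 23.9
position: [0.4311, -0.3093, 0.3066]
ee_rot: [3.114, 0.381, 0.009]
force: [0.0, -0.5, -2.9]
width: 0.256
gripper_force: 30.0
t 23.9 tcp [ 0.4311 -0.3093  0.3066] psi 13.9 tilt [ 0.006 -0.004] w 0.256 gf 30.0 F [ 0.  -0.5 -2.9] j7 -0.82
-> [0.478 0.203 0.3  ] 125.2 rows [ 0.1689 -0.4859  0.0051] roll -1.942
```

```bash
python3 -m inch '0.012 -0.035 0 -0.14 0.01; 0.024 -0.07 0 -0.28 0.01; 0.036 -0.105 0 -0.42 0.01; 0.048 -0.14 0 -0.56 0.01; 0.06 -0.175 0 -0.7 0.01' >/dev/null; python3 rel.py .478 .203 .3 125.2
```

```text
t 24.4 tcp [ 0.4454 -0.1228  0.3018] psi 54.4 tilt [-0.001  0.   ] w 0.252 gf 30.0 F [ 0.3 -0.2 -3. ] j7 -0.59
-> [0.478 0.203 0.3  ] 125.2 rows [ 0.2838 -0.1633  0.0018] roll -1.236
```

```bash
python3 -m inch '0.032 -0.018 0 -0.14 0.01; 0.064 -0.036 0 -0.28 0.01; 0.096 -0.054 0 -0.42 0.01; 0.128 -0.073 0 -0.56 0.01; 0.158 -0.09 0 -0.69 0.01' >/dev/null; python3 rel.py .478 .203 .3 125.2
```

```text
t 24.9 tcp [0.4654 0.058  0.3018] psi 93.9 tilt [-0.001  0.   ] w 0.254 gf 30.0 F [ 0.8 -0.7 -2.4] j7 -0.39
-> [0.478 0.203 0.3  ] 125.2 rows [0.1438 0.0226 0.0018] roll -0.545
```

```bash
python3 -m inch '0.036 0.006 0 -0.14 0.01; 0.072 0.012 0 -0.28 0.01; 0.108 0.018 0 -0.42 0.01; 0.144 0.0225 0.002 -0.545 0.01; 0.144 0.0225 0.002 -0.545 0.01' >/dev/null; python3 -m inch '0 0 0 0 0.01; 0 0 0 0 0.01';python3 rel.py .478 .203 .21 125.2
python3 - <<'E'
from h import *
im=arm.get_image("scene");im2=arm.get_image("top")
cv2.imwrite("pics/b8.png",np.hstack([cv2.resize(im[100:240,90:250][:,:,::-1],(400,350),interpolation=2),cv2.resize(im2[130:290,50:230][:,:,::-1],(394,350),interpolation=2)]))
E
```

```text
clock: 25.6
position: [0.4792, 0.2005, 0.2998]
ee_rot: [-1.457, -2.782, 0.003]
force: [0.1, -0.4, -3.2]
width: 0.25
gripper_force: 30.0
t 25.6 tcp [0.4792 0.2005 0.2998] psi 124.7 tilt [-0.002 -0.001] w 0.25 gf 30.0 F [ 0.1 -0.4 -3.2] j7 -0.21
-> [0.478 0.203 0.21 ] 125.2 rows [0.0028 0.0007 0.0898] roll -0.008
```

View pics/b8.png

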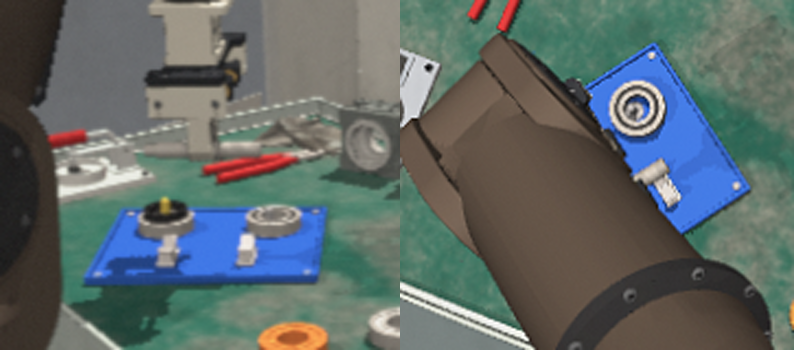

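The worm (205,150) is held parallel to the V-block line, above the two blocks (168,250 and 247,250). I lower it.

```bash
python3 -m inch '0.002 0 0.03 -0.004 0.01; 0.0025 0.0005 0.06 -0.008 0.01; 0.0025 0.0005 0.085 -0.008 0.01; 0.0025 0.0005 0.094 -0.008 0.01; 0.0025 0.0005 0.098 -0.008 0.01';python3 -m inch '0 0 0.002 0 0.01; 0 0 0.004 0 0.01; 0 0 0.004 0 0.01';python3 -m inch '0 0 0.001 0 0.01; 0 0 0.002 0 0.01; 0 0 0.002 0 0.01'; python3 rel.py .478 .203 .193 125.2
```

```text
clock: 26.2
position: [0.4783, 0.2033, 0.2022]
ee_rot: [-1.445, -2.789, 0.002]
force: [0.9, 0.0, -2.0]
width: 0.251
gripper_force: 30.0
clock: 26.5
position: [0.4786, 0.2041, 0.1994]
ee_rot: [1.444, 2.789, 0.001]
force: [-0.1, 0.9, -2.5]
width: 0.25
gripper_force: 30.0
clock: 26.8
position: [0.4784, 0.204, 0.1968]
ee_rot: [1.444, 2.79, 0.0]
force: [-0.1, -0.4, -2.6]
width: 0.256
gripper_force: 30.0
t 26.8 tcp [0.4784 0.204  0.1968] psi 125.3 tilt [ 0. -0.] w 0.256 gf 30.0 F [-0.1 -0.4 -2.6] j7 -0.33
-> [0.478 0.203 0.193] 125.2 rows [-0.0006 -0.0008  0.0038] roll 0.002
```

```bash
python3 -m inch '0 0 0.001 0 0.01; 0 0 0.002 0 0.01; 0 0 0.002 0 0.01';python3 -m inch '0 0 0.001 0 0.01; 0 0 0.0015 0 0.01; 0 0 0.0015 0 0.01'
```

```text
clock: 27.1
position: [0.4786, 0.2042, 0.1949]
ee_rot: [1.443, 2.79, 0.001]
force: [1.3, 0.7, -1.8]
width: 0.249
gripper_force: 30.0
clock: 27.4
position: [0.479, 0.2046, 0.1939]
ee_rot: [1.443, 2.789, 0.003]
force: [1.8, 1.0, 4.6]
width: 0.247
gripper_force: 30.0
```

```bash
python3 -m inch '0 0 0.001 0 0.01; 0 0 0.001 0 0.01; 0 0 0.001 0 0.045; 0 0 0.001 0 0.045; 0 0 0 0 0.045'; python3 -m inch '0 0 0 0 0.045; 0 0 -0.02 0 0.045; 0 0 -0.06 0 0.045; 0 0 -0.1 0 0.045; 0 0 -0.12 0 0.045'; python3 rel.py .45 -.1 .32 90
```

```text
clock: 27.9
position: [0.478, 0.2038, 0.1929]
ee_rot: [-1.443, -2.79, 0.002]
force: [-0.2, 0.2, 1.1]
width: 0.455
gripper_force: 0.0
clock: 28.4
position: [0.4786, 0.2045, 0.3162]
ee_rot: [1.443, 2.789, 0.004]
force: [1.3, 0.3, -0.8]
width: 0.496
gripper_force: 0.0
t 28.4 tcp [0.4786 0.2045 0.3162] psi 125.3 tilt [0.003 0.001] w 0.496 gf 0.0 F [ 1.3  0.3 -0.8] j7 -0.2
-> [ 0.45 -0.1   0.32] 90.0 rows [-0.232  -0.1993 -0.0044] roll 0.616
```

```bash
python3 -m inch '-0.033 -0.028 0 0.1 0.05; -0.066 -0.056 0 0.2 0.05; -0.1 -0.085 0 0.3 0.05; -0.133 -0.113 0 0.4 0.05; -0.165 -0.141 0 0.5 0.05'; python3 -m inch '0 -0.03 -0.01 0 0.05; 0 -0.03 -0.01 0 0.05'>/dev/null; python3 -m inch '-0.035 0 0 0 0.05; -0.07 0 0 0 0.05; -0.11 0 0 0 0.05; -0.15 0 0 0 0.05; -0.18 0 0 0 0.05'
python3 - <<'E'
from h import *
ims={n:arm.get_image(n) for n in C}
cv2.imwrite("pics/b9.png",np.vstack([np.hstack([cv2.resize(ims["scene"][160:240,100:228][:,:,::-1],(400,250),interpolation=2),cv2.resize(ims["top"][145:275,70:278][:,:,::-1],(400,250),interpolation=2)]),cv2.resize(ims["scene"][130:300,100:492][:,:,::-1],(800,347))]))
E
```

```text
clock: 28.9
position: [0.458, -0.014, 0.3133]
ee_rot: [2.094, 2.342, -0.0]
force: [0.3, 0.1, -0.2]
width: 0.546
gripper_force: 0.0
clock: 29.6
position: [0.4499, -0.1965, 0.3231]
ee_rot: [2.089, 2.345, -0.0]
force: [0.1, 0.4, 0.4]
width: 0.547
gripper_force: 0.0
```

View pics/b9.png

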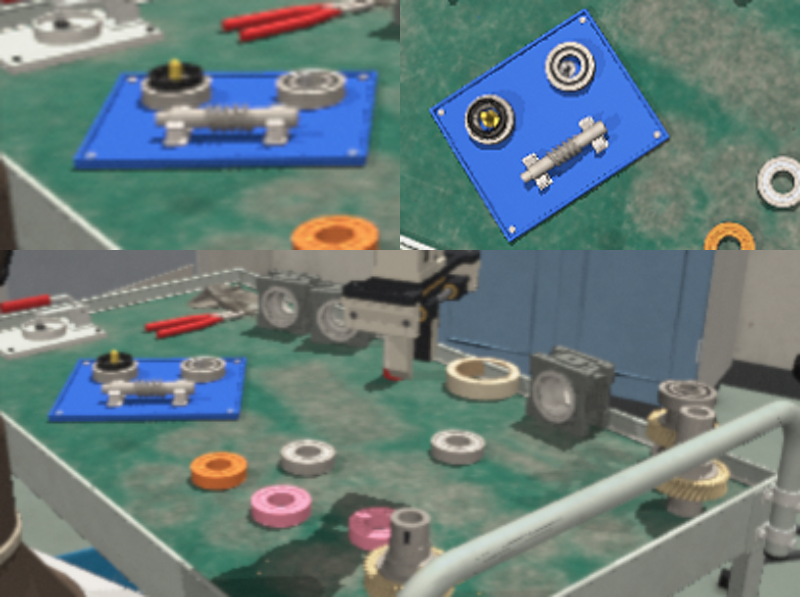

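The worm lies level in both V-blocks (540,170 and 597,130) with the thread between them. Both bearings and the seal are in place and the rest is undisturbed, so I hand in.

```bash
python3 -c "
from cell import arm
print(arm.sign_off())"
```

```text
the job is handed in; nothing more can be done
None
```

The kit is complete and handed in at about 30 s: a black-faced bearing flat over each pin, the seal on the yellow-pin bearing, and the worm in the V-blocks, with nothing else seen to have moved in the last pictures.

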